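Seal the sample box lid corner by corner

ROBOT

A 6-joint arm with a two-finger parallel gripper is mounted at the origin on the work surface. World frame = base frame: x ahead of the robot, y to its left, z up, the work surface at z = 0. Lengths are in mm, angles in rad, forces in N, time in s.
With the tool pointing down it reaches from about 350 to 775 mm from the base axis. Payload 7.3 kg.
Tool frame: the origin (TCP) lies midway between the tips of the shut fingers; the grasp point (between the pads) lies 19 mm behind it; z points along the fingers, x is the direction in which the jaws open and shut, and the axes are right-handed (so a half turn about z gives the same grasp; the last joint's range is limited). The gripper opens to 92 mm and grips with 3 to 60 N. Pads are 19 mm wide; open, the fingers measure 130 mm over their backs; the gripper's body (75 mm by 190 mm) begins 47 mm behind the grasp point.
Start: joints at [-1.291, 0.342, 1.524, -0, 1.275, -0.146], TCP at [216.875, -478.132, 226.741] pointing down, gripper open.
Joint ranges: [-2.53, 2.53], [-0.77, 2.02], [0.04, 2.7], [-1, 4.14], [0.28, 2.66], [-3.11, 3.11]. Speed limits (rad/s): [2.57, 2.57, 3.14, 3.14, 3.14, 3.14].

INTERFACE

Orientations are given as [roll, pitch, yaw] about the fixed x, y, z axes, in that order (R = Rz(yaw) Ry(pitch) Rx(roll)).
In Python, from plant import bot gives the robot as it stands.
- The arm moves only by the shell command python3 -m pendant 'ROWS' [OPENING]. ROWS is JSON, a list of rows, each an object with "linear": the shift along the world's x, y, z in mm, a list of three; "twist": the turn about the world's z in degrees. In form: [{"linear": [x, y, z], "twist": twist}, ...]. A call has 1 to 20 rows; each row is the pose to reach, as a shift and turn from the pose commanded when the call began; what a row does not reach only later rows make up. A row lasts 1/8 s, in which the tool goes at most 62.5 mm and 10.7 degrees, less where a joint would pass 70% of its speed; a pose out of reach is approached as far as the arm can. A call with a gripper value outside its range is refused whole. OPENING is the closure in counts, from 0 (fully open) to 255 (shut), set as the call begins (- or left out, the last holds). The fingers move at their own pace and stop on an object; the grip force is fixed at half the most. Time passes only in rows, so rows that repeat a pose let the fingers close. It gives the time, the measured TCP pose, the force and the opening at its end, in the units of the state.
- bot.get_obs(): the state, without advancing time (a new reading comes with each control period).
- bot.capture(name): name is "scene" or "top" or "wrist"; returns a dict with "frame" (400x640x3 uint8, blue, green, red), "z_map" (400x640 float32, mm along the optical axis (not along the pixel's ray), 0 where there is no reading), "fx", "fy", "cx", "cy" (pixels), "k1" (the pictures are not rectified: a ray, as slopes to the right and down, at radius r is drawn at 1 + k1 r^2 times it, then the intrinsics apply), "rvec" (rotation vector, rad) and "tvec" (3), from world to camera coordinates, as OpenCV has them. Camera axes: x right, y down, z forward; pixel columns grow to the right and rows downward; lengths in mm; the calibration is good to about 2 mm. A picture is of the moment at which its call begins.
- bot.close_job(): hands the job in, once; it reports no verdict.
The state is a dict: "time": time; "joint_positions": joint angles; "dq": joint speeds; "tau": joint torques, N m; "tool_pos": TCP position; "tcp_rot": TCP orientation; "contact_force": force on the tool from outside, world axes, zero at the start; "moment": the same for the moment, N m; "grip_width": finger opening in mm.
Only numpy, scipy, OpenCV 4.12 (cv2) and the standard library are available. Lean on these libraries where they do the work, as an engineer would, in place of code of your own. Each camera call takes 0.05 s, during which the arm holds its last target. There are 200 camera calls.

TASK

Close the open sample box. Its lid lies half under the low shelf: draw it out by its upright tab until it is right out from under the shelf, let it lie on the bench, take it again by the bar handle across its middle, set it on the box's corner gaskets (either way round) and let go. Then press it down corner by corner, firmly but never forcing it, until it sits flat on the rim all round, leaving the meter, jar, bottle and tube rack where they stand.

Things in the scene. Friction and masses are not known exactly. Their poses are not given: they have to be found in the camera images.
- box: Open grey sample box, fixed on a black rubber plinth 0 to 20 mm high, 160 x 120 mm outside (long side along its x), walls 5 mm, opening 150 x 110 mm. Round its top a flat rim, 176 x 136 mm outside and 13 mm wide, its face 85 mm above the origin. Origin: centre of the box's underside, on the plinth; z up.
- box_rim (a point): Centre of the box's mouth, level with the hard rim, 85 mm above the box's origin. A lid sitting home on the rim has its upper face 93 mm above the box's origin (8 mm above this point). Pressing the middle of the lid would need some 56 N; more than 50 N between lid and box cracks the lid.
- box_block (a point): One rim corner (box x +81.5, y +61.5 mm) at rim height. At all four corners is a 13 mm square rubber gasket block, 4 to 6 mm proud, each differently. A block resists with 14 N, then sinks slowly (2.5 N more per 10 mm/s). It stays where it is pressed, does not spring back, and sinks right into the rim, so the lid meets the hard rim. The lid's weight does not sink it.
- lid: Loose grey lid, 0.3 to 0.65 kg: a plate 180 mm (its x) x 140 mm (its y) x 8 mm, below it a 10 mm deep tapering rubber lip that enters the box opening with 4 to 7 mm of play on each side. Origin: centre of the lip's foot (on the bench when it lies flat); upper face at z 18 mm. When home, its origin is 75 mm above the box's origin and its x is parallel to the box's x, either way round.
- lid_tab (a point): Middle of the upright tab on the lid's upper face, at lid x +75 mm, y 0, z 36 mm. The tab is 26 mm long (lid x), 10 mm thick (lid y) and rises 18 to 45 mm above the lid's origin; pinch it across lid y. It sticks out from under the shelf.
- lid_grip (a point): Middle of the lid's bar handle, at lid x 0, y 0, z 42 mm. The bar is 14 mm wide (lid x), 90 mm long (lid y), 16 mm tall (z 34 to 50 mm), on two legs at its ends (open beneath); pinch it across lid x. Axes as the lid's.
- lid_c0 (a point): Point to press on the lid's upper face, near the corner at lid x +75, y +55 mm (z 18 mm), 15 mm in from both edges.
- lid_c1 (a point): Point to press on the lid's upper face, near the corner at lid x -75, y +55 mm (z 18 mm), 15 mm in from both edges.
- lid_c2 (a point): Point to press on the lid's upper face, near the corner at lid x -75, y -55 mm (z 18 mm), 15 mm in from both edges.
- lid_c3 (a point): Point to press on the lid's upper face, near the corner at lid x +75, y -55 mm (z 18 mm), 15 mm in from both edges.
- riser: Low white shelf, fixed to the bench: top 160 mm (its x) x 210 mm (its y), upper face 72 mm and underside 64 mm above the bench, on two side walls at y +-101 mm (8 mm thick), open at both x ends. Origin: centre of its footprint on the bench. The lid sticks out of its +x end by 50 to 65 mm and is drawn out along its +x; the handle is under the top at first. It is right out when its origin is 170 mm beyond the shelf origin.
- meter: Bystander: black hand-held water meter 75 x 150 x 40 mm with a round cap 35 mm taller at one end, standing on the shelf. Origin at its underside.
- jar: Bystander: closed glass jar, 72 mm diameter, 95 mm tall. Origin at its underside.
- bottle: Bystander: clear plastic bottle, 64 mm diameter, 150 mm tall. Origin at its underside.
- rack: Bystander: wooden test tube rack 70 x 150 x 103 mm with its tubes. Origin at its underside.
Mind the look-alikes: they are no part of the job. What is shaped like the lid but pink or yellow is not meant.

How it is judged:
By the outcome, as a careful person would: the job done as asked, in the order asked, and still so for the second after the job is handed in, with the robot touching nothing.
It also fails if it takes over 72 s, if anything falls off the work surface, if the arm or the gripper's body presses on something with over 40 N, if the wrist force passes 120 N, or if a joint passes its speed limit or range.

## Working session

There is one attempt and no reset: what is moved stays moved. The work goes in short steps, Python scripts to look and compute and a shell command to move; the robot and the scene stay as the last step left them, time stands still between calls to the robot, and variables do not carry over. Pictures are saved under pics/ and viewed, about 8 in all and at most 12, crops included, and the job is handed in when it is done.

```bash
ls; mkdir -p pics
cat > h.py <<'E'
import numpy as np, cv2
from plant import bot
def cap(n):
    c=bot.capture(n); c['R']=cv2.Rodrigues(np.array(c['rvec'],float))[0]; c['t']=np.array(c['tvec'],float).ravel(); return c
def slopes(c,uv):
    uv=np.atleast_2d(np.asarray(uv,float)); d=(uv-[c['cx'],c['cy']])/[c['fx'],c['fy']]; s=d.copy()
    for _ in range(20): s=d/(1+c['k1']*(s**2).sum(1,keepdims=True))
    return s
def onplane(c,uv,z):
    s=slopes(c,uv); d=np.c_[s,np.ones(len(s))]@c['R']; o=-c['R'].T@c['t']
    return o+d*((z-o[2])/d[:,2])[:,None]
def cloud(c):
    v,u=np.mgrid[0:400,0:640]; uv=np.c_[u.ravel(),v.ravel()]; s=slopes(c,uv); z=c['z_map'].ravel()[:,None]
    P=(np.c_[s,np.ones(len(s))]*z-c['t'])@c['R']; P[z[:,0]==0]=np.nan
    return P.reshape(400,640,3)
def proj(c,P):
    p=np.atleast_2d(P)@c['R'].T+c['t']; s=p[:,:2]/p[:,2:]; s=s*(1+c['k1']*(s**2).sum(1,keepdims=True))
    return s*[c['fx'],c['fy']]+[c['cx'],c['cy']]
E
python3 - <<'E'
from h import *
a=cap('top');b=cap('scene')
cv2.imwrite('pics/a.png',a['frame']);cv2.imwrite('pics/b.png',b['frame'])
for c in(a,b): print(-c['R'].T@c['t'],c['R'][2],c['fx'],c['k1'])
print(bot.get_obs())
E
```

```text
pics
[412.66333095 -11.40767478 912.20218522] [ 0.09732627 -0.0071658  -0.99522673] 365.35541105001823 -0.047596738696373216
[1010.27952429 -588.5296819   627.89348928] [-0.5442685   0.61479811 -0.57078463] 394.5679711379211 -0.07491468903314485
{'time': 0.1, 'joint_positions': array([-1.29098720e+00,  3.42680823e-01,  1.52491471e+00, -1.78290176e-05,
        1.27540011e+00, -1.46013660e-01]), 'dq': array([ 0.00192491, -0.00248349, -0.00242726,  0.00065861, -0.00096537,
        0.00094887]), 'tau': array([ 1.82896631e-03, -4.32006061e+01, -2.44694799e+01,  7.18412292e-02,
        5.26040629e-02, -4.29266777e-05]), 'tool_pos': array([ 216.76984409, -477.76239752,  226.10241083]), 'tcp_rot': array([-3.14140539e+00,  1.39054090e-03, -1.14496821e+00]), 'contact_force': array([-0.2314394 , -0.24101798, -0.40182522]), 'moment': array([-0.00043383, -0.0016125 ,  0.04152993]), 'grip_width': 91.71456102301853}
```

View pics/a.png

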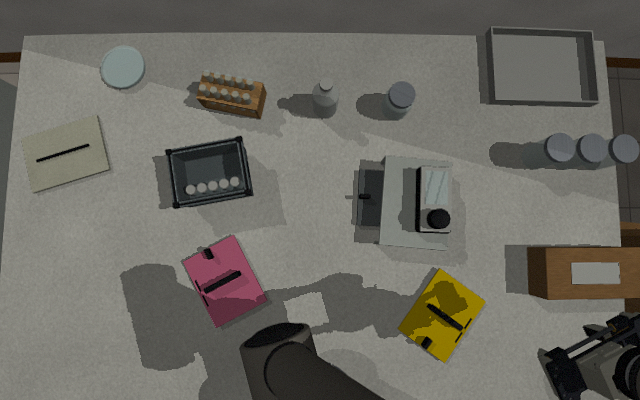

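View pics/b.png

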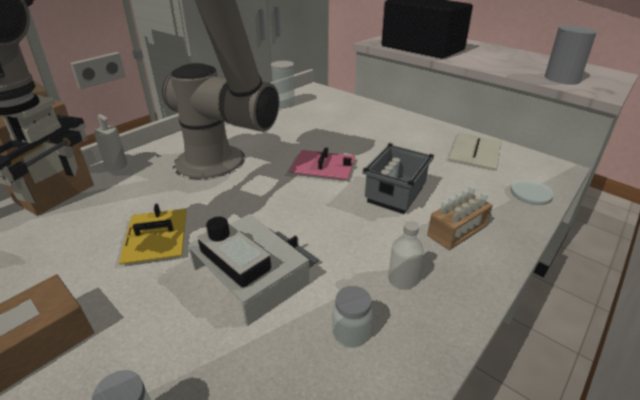

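The grey lid is half under the white shelf, with its exposed edge around px (369,200) and tab at (364,196). The box is at (209,172). The pink (223,280), yellow (442,315) and cream (65,155) lids are look-alikes; only the grey one sits under the shelf and matches the description. Next I'll measure the grey lid and confirm with one crop.

```bash
cat > m.py <<'E'
from h import *
def rect(P):
    (c,s,a)=cv2.minAreaRect(P[:,:2].astype(np.float32)); return np.round(c,1),np.round(s,1),round(a,1)
E
python3 - <<'E'
from m import *
a=cap('top');P=cloud(a);v,u=np.mgrid[0:400,0:640];z=P[...,2]
def sel(u0,u1,v0,v1,z0,z1): 
    m=(u>=u0)&(u<=u1)&(v>=v0)&(v<=v1)&(z>z0)&(z<z1); n,l,st,_=cv2.connectedComponentsWithStats(m.astype(np.uint8)); 
    return l==1+st[1:,4].argmax()
for n,q in dict(shelf=(345,460,140,260,62,80),lid=(340,400,140,260,10,26),tab=(350,380,170,220,32,60),rim=(150,270,120,220,96,118),meter=(400,460,150,250,85,170),bottle=(300,345,70,130,30,200),jar=(375,425,70,130,30,150),rack=(190,275,60,125,30,150)).items():
    m=sel(*q); print(n,m.sum(),np.round(np.median(z[m]),1),rect(P[m]), np.round(np.nanmin(P[m],0)),np.round(np.nanmax(P[m],0)))
g=cv2.resize(a['frame'][130:265,330:480],None,fx=4,fy=4);b=cv2.resize(a['frame'][120:225,140:270],None,fx=4,fy=4)
o=np.zeros((540,600,3),np.uint8);o[:]=g[:540,:600]
cv2.imwrite('pics/c.png',o);cv2.imwrite('pics/d.png',b)
E
```

```text
shelf 3823 70.7 (array([ 491.8, -239.2]), array([160.1, 211.4]), 84.9) [ 380. -325.   63.] [ 602. -151.   80.]
lid 1296 17.0 (array([ 508.6, -138.3]), array([ 60.9, 140.3]), 85.4) [ 439. -173.   11.] [ 578. -108.   25.]
tab 48 43.8 (array([ 509.6, -123.7]), array([25.6, 10.4]), 87.4) [ 504. -136.   32.] [ 515. -111.   47.]
rim 1601 102.8 (array([554.1, 237.8]), array([135.5, 177.4]), 10.9) [472. 139.  96.] [635. 335. 110.]
meter 2317 114.5 (array([ 494.8, -271. ]), array([ 72.8, 148.8]), 88.1) [ 420. -309.   85.] [ 570. -232.  149.]
bottle 809 101.9 (array([738.8, -26.7]), array([58.2, 62.8]), 0.5) [710. -58.  30.] [768.   5. 152.]
jar 875 91.9 (array([ 741.1, -204.7]), array([69.3, 65.9]), 15.2) [ 707. -240.   30.] [ 776. -172.   97.]
rack 1938 69.7 (array([759.2, 204. ]), array([151.5,  71.4]), 77.8) [709. 124.  30.] [804. 285. 105.]
```

View pics/c.png

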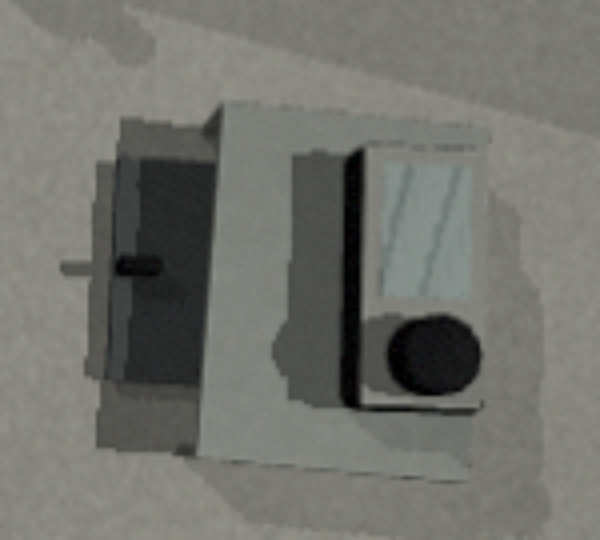

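View pics/d.png

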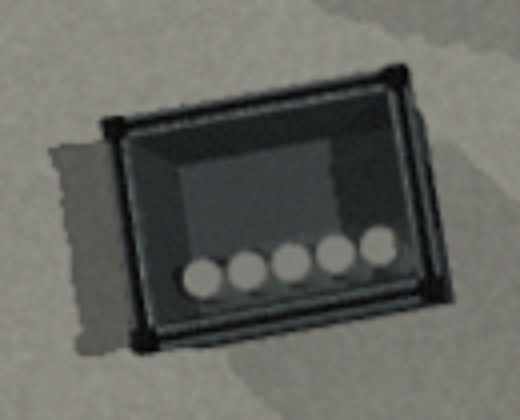

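The crops confirm both: the lid's grey plate and dark tab (full px ~364,196) are half under the shelf, and the box has black gaskets at its four corners. The lid yaw is ≈85.3°, its centre ≈(504,-198) and its tab ≈(509.7,-123). The shelf axis is ≈84.9° and the box is at (554,238), yaw 100.9°.

```bash
python3 -m pendant '[{"linear":[293,354,0],"twist":61},{"linear":[293,354,0],"twist":61},{"linear":[293,354,0],"twist":61},{"linear":[293,354,0],"twist":61},{"linear":[293,354,0],"twist":61},{"linear":[293,354,0],"twist":61},{"linear":[293,354,0],"twist":61},{"linear":[293,354,0],"twist":61},{"linear":[293,354,0],"twist":61},{"linear":[293,354,-60],"twist":61},{"linear":[293,354,-120],"twist":61},{"linear":[293,354,-120],"twist":61},{"linear":[293,354,-120],"twist":61}]' 0
python3 - <<'E'
from m import *
a=cap('wrist');P=cloud(a);o=bot.get_obs();z=P[...,2]
print(o['tool_pos'],o['tcp_rot'],o['contact_force'])
m=(z>36)&(z<50)&(abs(P[...,0]-510)<25)&(abs(P[...,1]+123)<35)
if m.any(): print(m.sum(),rect(P[m]),z[m].max())
m=(z>10)&(z<24)&(abs(P[...,0]-508)<90)&(P[...,1]>-175)&(P[...,1]<-90)
if m.any(): print(m.sum(),rect(P[m]))
cv2.imwrite('pics/e.png',a['frame'])
E
```

```text
time: 1.78
tool_pos: [510.7, -125.3, 108.7]
tcp_rot: [3.141, -0.002, -0.081]
contact_force: [-0.2, -0.8, -0.0]
grip_width: 91.5
[ 511.29812087 -125.31321945  109.34102757] [ 3.14018386 -0.00427928 -0.0810563 ] [-0.07945993 -0.55300877  0.37357499]
592 (array([ 509.8, -124.8]), array([26., 10.]), 87.2) 46.73207688998848
15094 (array([ 508.9, -143.6]), array([ 68.3, 140.7]), 87.5)
```

View pics/e.png

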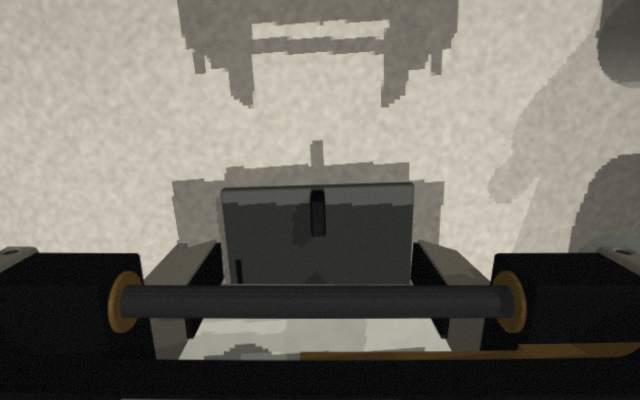

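The wrist view shows the tab at (317,212), midway between the fingers. The lid's yaw is ≈87°. I'll descend with small corrections, then pinch.

```bash
python3 -m pendant '[{"linear":[-1,0,-30],"twist":2},{"linear":[-1,0,-60],"twist":2},{"linear":[-1,0,-75],"twist":2},{"linear":[-1,0,-83],"twist":2},{"linear":[-1,0,-83],"twist":2},{"linear":[-1,0,-83],"twist":2}]' 0; python3 -m pendant '[{"linear":[0,0,0],"twist":0},{"linear":[0,0,0],"twist":0},{"linear":[0,0,0],"twist":0},{"linear":[0,0,0],"twist":0},{"linear":[0,0,0],"twist":0},{"linear":[0,0,0],"twist":0},{"linear":[0,0,0],"twist":0},{"linear":[0,0,0],"twist":0}]' 255
```

```text
time: 2.58
tool_pos: [509.6, -124.4, 24.7]
tcp_rot: [3.141, -0.002, -0.045]
contact_force: [-0.2, 0.1, -0.8]
grip_width: 91.9
time: 3.58
tool_pos: [508.9, -124.1, 23.7]
tcp_rot: [-3.142, -0.0, -0.045]
contact_force: [0.1, -0.4, 0.2]
grip_width: 16.3
```

```bash
python3 -m pendant '[{"linear":[0,0,0],"twist":0},{"linear":[0,0,0],"twist":0},{"linear":[0,0,0],"twist":0},{"linear":[0,0,0],"twist":0}]' 255;  python3 -m pendant '[{"linear":[0.5,6,0],"twist":0},{"linear":[2,18,0],"twist":0},{"linear":[3,34,0],"twist":0},{"linear":[4.5,50,0],"twist":0}]'
```

```text
time: 4.08
tool_pos: [509.0, -124.2, 23.8]
tcp_rot: [3.141, -0.0, -0.045]
contact_force: [1.8, -0.3, -0.7]
grip_width: 9.2
time: 4.58
tool_pos: [513.3, -72.7, 23.7]
tcp_rot: [-3.142, 0.0, -0.045]
contact_force: [-0.6, -1.1, -0.7]
grip_width: 9.6
```

```bash
python3 -m pendant '[{"linear":[1.5,16,0],"twist":0},{"linear":[3,32,0],"twist":0},{"linear":[4,48,0],"twist":0},{"linear":[6,64,0],"twist":0},{"linear":[7,80,0],"twist":0},{"linear":[8,92,0],"twist":0},{"linear":[9,100,0],"twist":0},{"linear":[9,100,0],"twist":0},{"linear":[9,100,0],"twist":0}]'
python3 -m pendant '[{"linear":[0,0,0],"twist":0},{"linear":[0,0,0],"twist":0},{"linear":[0,0,0],"twist":0},{"linear":[0,0,0],"twist":0},{"linear":[0,0,0],"twist":0},{"linear":[0,0,0],"twist":0},{"linear":[0,0,40],"twist":0},{"linear":[0,0,90],"twist":0},{"linear":[0,-40,130],"twist":0},{"linear":[0,-80,130],"twist":0},{"linear":[0,-80,130],"twist":0}]' 0
python3 - <<'E'
from m import *
for n in ('top','wrist'):
    a=cap(n);P=cloud(a);z=P[...,2];X,Y=P[...,0],P[...,1]
    box=(abs(X-514)<110)&(Y>-150)&(Y<80)
    for k,(lo,hi) in dict(plate=(12,23),bar=(44,54)).items():
        m=(box&(z>lo)&(z<hi)).astype(np.uint8);c,l,s,_=cv2.connectedComponentsWithStats(m)
        for i in range(1,c):
            if s[i,4]>25: print(n,k,s[i,4],rect(P[l==i]))
    cv2.imwrite(f'pics/f_{n}.png',a['frame'])
E
```

```text
time: 5.7
tool_pos: [522.4, 26.1, 23.8]
tcp_rot: [-3.141, -0.0, -0.046]
contact_force: [0.1, 2.5, 1.6]
grip_width: 9.8
time: 7.08
tool_pos: [522.5, -56.3, 154.3]
tcp_rot: [3.141, -0.001, -0.049]
contact_force: [-0.1, -0.3, -0.3]
grip_width: 91.7
top plate 758 (array([ 5.054e+02, -1.000e-01]), array([ 53.5, 120.6]), 76.5)
top plate 257 (array([ 488.7, -122.5]), array([29.9, 89.5]), 86.9)
wrist plate 31182 (array([517.7, -50. ]), array([179.8, 141. ]), 87.7)
wrist bar 349 (array([520.8,  25.2]), array([24. ,  9.4]), 87.3)
wrist bar 2101 (array([517.7, -49.1]), array([13.7, 89.9]), 87.5)
```

View pics/f_wrist.png

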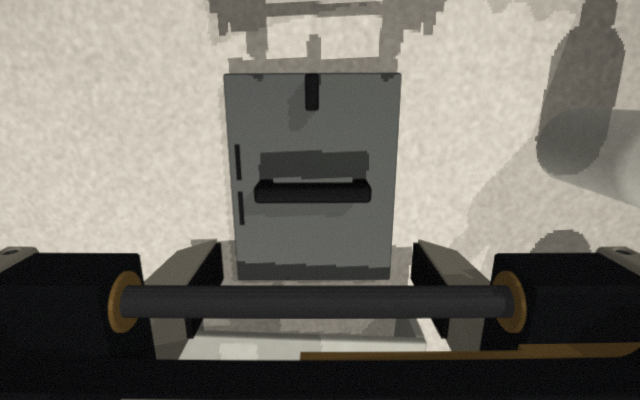

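The lid is fully out, with its plate at px (225-400, 73-280) and its bar at (313,192). Its centre is (517.7,-49.5), about 191 mm beyond the shelf, yaw 87.6°. Next I'll turn 90° and take the bar.

```bash
python3 -m pendant '[{"linear":[-4.5,7,0],"twist":10},{"linear":[-4.5,7,0],"twist":20},{"linear":[-4.5,7,0],"twist":30},{"linear":[-4.5,7,0],"twist":40},{"linear":[-4.5,7,0],"twist":50},{"linear":[-4.5,7,0],"twist":60},{"linear":[-4.5,7,0],"twist":70},{"linear":[-4.5,7,0],"twist":80},{"linear":[-4.5,7,0],"twist":90},{"linear":[-4.5,7,0],"twist":90.3},{"linear":[-4.5,7,-40],"twist":90.3},{"linear":[-4.5,7,-80],"twist":90.3},{"linear":[-4.5,7,-110],"twist":90.3},{"linear":[-4.5,7,-125],"twist":90.3},{"linear":[-4.5,7,-130],"twist":90.3},{"linear":[-4.5,7,-130],"twist":90.3},{"linear":[-4.5,7,-130],"twist":90.3}]' 0
python3 -c "
from h import bot;print(bot.get_obs()['joint_positions'])"
```

```text
time: 9.3
tool_pos: [517.9, -47.0, 23.9]
tcp_rot: [3.142, -0.0, 1.53]
contact_force: [-0.5, -1.0, 0.1]
grip_width: 91.6
[-2.37905756e-01  5.86920107e-01  1.77416692e+00  1.39772681e-04
  7.80464288e-01 -1.76794738e+00]
```

```bash
python3 -m pendant '[{"linear":[0,-2,0],"twist":0},{"linear":[0,-2,0],"twist":0},{"linear":[0,-2,0],"twist":0},{"linear":[0,-2,0],"twist":0},{"linear":[0,-2,0],"twist":0},{"linear":[0,-2,0],"twist":0},{"linear":[0,-2,0],"twist":0},{"linear":[0,-2,0],"twist":0},{"linear":[0,-2,0],"twist":0},{"linear":[0,-2,0],"twist":0},{"linear":[0,-2,0],"twist":0},{"linear":[0,-2,0],"twist":0}]' 255
python3 -m pendant '[{"linear":[0,0,20],"twist":0},{"linear":[0,0,60],"twist":0},{"linear":[0,0,110],"twist":0},{"linear":[0,0,150],"twist":0},{"linear":[0,0,150],"twist":0},{"linear":[0,0,150],"twist":0}]'
```

```text
time: 10.8
tool_pos: [517.8, -49.0, 23.7]
tcp_rot: [-3.142, -0.0, 1.531]
contact_force: [-1.1, 2.3, 0.2]
grip_width: 13.5
time: 11.55
tool_pos: [516.8, -49.1, 172.1]
tcp_rot: [-3.139, -0.0, 1.53]
contact_force: [0.7, -0.1, -4.2]
grip_width: 13.8
```

Run:
```python
from m import *
for n in ('top','scene'):
    a=cap(n);P=cloud(a);z=P[...,2]
    b=(abs(P[...,0]-554)<110)&(abs(P[...,1]-238)<120)
    for lo,hi in((100,116),(96,116),(106,116)):
        m=(b&(z>lo)&(z<hi)).astype(np.uint8);c,l,s,_=cv2.connectedComponentsWithStats(m,connectivity=8);
        if lo==106:
            for i in range(1,c):
                if s[i,4]>3: print('  block',s[i,4],P[l==i].mean(0).round(1))
        else: i=1+s[1:,4].argmax();print(n,lo,s[i,4],rect(P[l==i]),np.median(z[l==i]))
```

```text
top 100 1467 (array([554.5, 237.7]), array([135.9, 176.9]), 10.9) 102.99083712497688
top 96 1599 (array([554.5, 237.7]), array([136. , 176.9]), 10.9) 102.82685726019373
  block 29 [628.6 169.3 107.6]
  block 20 [597.1 329.  107.5]
  block 27 [509.6 146.1 107.5]
  block 37 [479.  305.7 108.3]
scene 100 631 (array([556.2, 234.3]), array([138.2, 180. ]), 10.9) 103.06447732232144
scene 96 797 (array([556.3, 234.2]), array([138.2, 180.4]), 11.0) 102.65983825044354
  block 14 [480.  301.6 107.9]
  block 4 [602.6 321.7 106.8]
  block 14 [513.7 142.1 107.3]
  block 16 [632.5 165.  107.5]
```

```bash
python3 -m pendant '[{"linear":[6,45,0],"twist":2},{"linear":[12,95,0],"twist":5},{"linear":[19,145,0],"twist":8},{"linear":[25,195,0],"twist":11},{"linear":[31,240,0],"twist":13.3},{"linear":[35,270,0],"twist":13.3},{"linear":[36.7,286,0],"twist":13.3},{"linear":[36.7,286,-10],"twist":13.3},{"linear":[36.7,286,-22],"twist":13.3},{"linear":[36.7,286,-22],"twist":13.3},{"linear":[36.7,286,-22],"twist":13.3},{"linear":[36.7,286,-22],"twist":13.3}]'
python3 - <<'E'
from m import *
o=bot.get_obs();print(o['tool_pos'],o['tcp_rot'][2]*57.2958,o['contact_force'],o['moment'])
a=cap('top');P=cloud(a);z=P[...,2]
m=(z>130)&(z<152)&(abs(P[...,0]-554)<120)&(abs(P[...,1]-238)<130);print(m.sum(),rect(P[m]))
s=cap('scene');P=cloud(s);z=P[...,2];m=(z>136)&(z<152)&(abs(P[...,0]-554)<120)&(abs(P[...,1]-238)<130);print(m.sum(),rect(P[m]))
cv2.imwrite('pics/g.png',np.hstack([cv2.resize(a['frame'][110:240,130:280],(400,347)),cv2.resize(s['frame'][120:250,320:470],(400,347))]))
E
```

```text
time: 13.15
tool_pos: [554.9, 236.5, 152.3]
tcp_rot: [3.141, -0.0, 1.762]
contact_force: [0.3, 0.5, -3.8]
grip_width: 13.8
[554.94060248 236.53256549 152.26203172] 100.96309389708091 [ 0.30211197  0.46574593 -3.83401979] [ 0.13400871 -0.09920599 -0.0094953 ]
1942 (array([555.8, 224.2]), array([138.8, 152. ]), 11.2)
1441 (array([555.9, 233.9]), array([142.9, 182. ]), 11.2)
```

View pics/g.png

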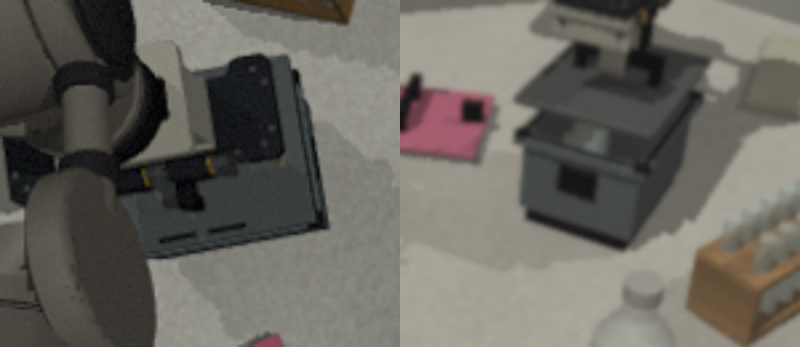

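In the scene camera, the lid (555.9,233.9, 11.2°) and the rim (556.2,234.3, 10.9°) agree to half a millimetre, and the picture shows it squarely above the box. Lowering.

```bash
python3 -m pendant '[{"linear":[0,0.5,-8],"twist":0},{"linear":[0,0.5,-16],"twist":0},{"linear":[0,0.5,-20],"twist":0},{"linear":[0,0.5,-23],"twist":0},{"linear":[0,0.5,-24],"twist":0},{"linear":[0,0.5,-24],"twist":0}]'; python3 -m pendant '[{"linear":[0,0,-1],"twist":0},{"linear":[0,0,-2],"twist":0},{"linear":[0,0,-2],"twist":0}]'
```

```text
time: 14.0
tool_pos: [554.7, 237.4, 127.8]
tcp_rot: [3.141, -0.0, 1.763]
contact_force: [0.2, 0.7, -4.4]
grip_width: 13.7
time: 14.38
tool_pos: [554.5, 237.4, 125.7]
tcp_rot: [-3.141, -0.0, 1.763]
contact_force: [-0.8, -0.8, -4.2]
grip_width: 13.7
```

```bash
python3 -m pendant '[{"linear":[0,0,-0.7],"twist":0},{"linear":[0,0,-1.2],"twist":0},{"linear":[0,0,-1.2],"twist":0}]';  python3 -m pendant '[{"linear":[0,0,-0.7],"twist":0},{"linear":[0,0,-1],"twist":0},{"linear":[0,0,-1],"twist":0}]'
```

```text
time: 14.75
tool_pos: [554.5, 237.4, 124.5]
tcp_rot: [-3.141, -0.0, 1.763]
contact_force: [0.9, -1.2, -4.2]
grip_width: 13.8
time: 15.12
tool_pos: [554.5, 237.4, 123.5]
tcp_rot: [-3.142, -0.0, 1.763]
contact_force: [0.3, 0.2, -4.2]
grip_width: 13.8
```

```bash
python3 -m pendant '[{"linear":[0,0,-0.7],"twist":0},{"linear":[0,0,-1],"twist":0},{"linear":[0,0,-1],"twist":0}]';  python3 -m pendant '[{"linear":[0,0,-0.7],"twist":0},{"linear":[0,0,-1],"twist":0},{"linear":[0,0,-1],"twist":0}]'
```

```text
time: 15.5
tool_pos: [554.6, 237.4, 122.6]
tcp_rot: [3.142, -0.0, 1.763]
contact_force: [0.6, -0.1, -3.9]
grip_width: 13.9
time: 15.88
tool_pos: [554.7, 237.4, 122.4]
tcp_rot: [3.141, -0.0, 1.763]
contact_force: [-2.3, -0.6, 5.3]
grip_width: 13.6
```

Contact: the force went from -4 to +5 N. Letting go and going up.

```bash
python3 -m pendant '[{"linear":[0,0,0.5],"twist":0},{"linear":[0,0,0.5],"twist":0},{"linear":[0,0,0.5],"twist":0},{"linear":[0,0,0.5],"twist":0},{"linear":[0,0,0.5],"twist":0},{"linear":[0,0,0.5],"twist":0},{"linear":[0,0,30],"twist":0},{"linear":[0,0,70],"twist":0},{"linear":[0,-40,110],"twist":0},{"linear":[0,-90,110],"twist":0},{"linear":[0,-90,110],"twist":0},{"linear":[0,-90,110],"twist":0}]' 0
cat > lid.py <<'E'
from m import *
o=bot.get_obs();print(o['time'],o['tool_pos'].round(1),o['contact_force'].round(1))
Rb=np.deg2rad(100.9);ex=np.array([np.cos(Rb),np.sin(Rb)]);ey=np.array([-ex[1],ex[0]])
for n in('scene','top','wrist'):
    a=cap(n);P=cloud(a);z=P[...,2];d=P[...,:2]-[554.5,237.5];X=d@ex;Y=d@ey
    m=(z>105)&(z<124)&(abs(X)<105)&(abs(Y)<85)
    if m.sum()<200: continue
    c=rect(P[m]);f=(abs(X)<86)&(abs(Y)<66)&m
    A=np.c_[X[f],Y[f],np.ones(f.sum())];w=np.ones(len(A),bool)
    for _ in range(5): q=np.linalg.lstsq(A[w],z[f][w],rcond=None)[0];r=z[f]-A@q;w=abs(r)<2.5
    print(n,m.sum(),c,'corner z',[round(float(np.dot(q,[sx*75,sy*55,1])),1) for sx,sy in((1,1),(-1,1),(-1,-1),(1,-1))])
    cv2.imwrite(f'pics/lid_{n}.png',a['frame'])
E
python3 lid.py
```

```text
time: 17.38
tool_pos: [554.5, 147.6, 231.4]
tcp_rot: [-3.141, -0.001, 1.762]
contact_force: [-0.7, 1.1, 0.6]
grip_width: 92.1
17.375 [554.5 147.6 231.4] [-0.7  1.1  0.6]
scene 1594 (array([555.2, 235.9]), array([140.3, 183.8]), 10.7) corner z [116.2, 115.9, 115.5, 115.8]
top 1389 (array([523.5, 233.6]), array([ 79.2, 180.9]), 11.3) corner z [116.2, 115.9, 115.2, 115.5]
wrist 28321 (array([548.6, 237. ]), array([130.3, 179.9]), 11.1) corner z [116.3, 116.2, 115.8, 116.0]
```

View pics/lid_wrist.png

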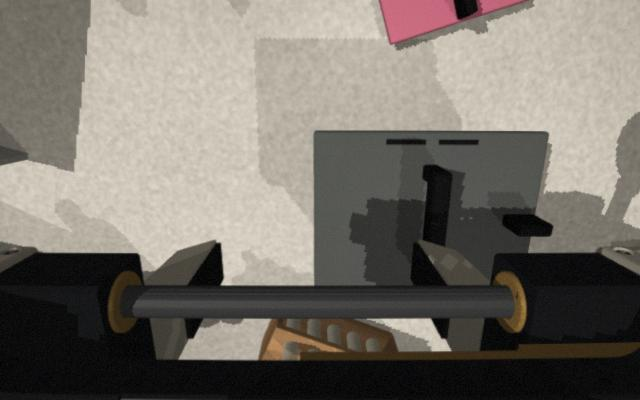

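The lid rests evenly on the gaskets, with its upper face ≈116 by depth at all corners and its yaw matching the box. Plate in the picture: (315-548, 130-285). Next I'll shut the fingers and press c1.

```bash
python3 -m pendant '[{"linear":[-39.8,5.6,0],"twist":0},{"linear":[-39.8,5.6,0],"twist":0},{"linear":[-39.8,5.6,0],"twist":0},{"linear":[-39.8,5.6,0],"twist":0},{"linear":[-39.8,5.6,0],"twist":0},{"linear":[-39.8,5.6,0],"twist":0},{"linear":[-39.8,5.6,0],"twist":0},{"linear":[-39.8,5.6,0],"twist":0},{"linear":[-39.8,5.6,-20],"twist":0},{"linear":[-39.8,5.6,-50],"twist":0},{"linear":[-39.8,5.6,-80],"twist":0},{"linear":[-39.8,5.6,-98],"twist":0},{"linear":[-39.8,5.6,-108],"twist":0},{"linear":[-39.8,5.6,-109],"twist":0},{"linear":[-39.8,5.6,-109],"twist":0}]' 255
python3 -m pendant '[{"linear":[0,0,-1],"twist":0},{"linear":[0,0,-2],"twist":0},{"linear":[0,0,-3],"twist":0},{"linear":[0,0,-4],"twist":0},{"linear":[0,0,-4],"twist":0}]'
```

```text
time: 19.4
tool_pos: [515.3, 153.0, 123.3]
tcp_rot: [3.14, -0.0, 1.763]
contact_force: [-1.1, -0.4, 0.2]
grip_width: 0.5
time: 20.02
tool_pos: [514.7, 153.0, 118.4]
tcp_rot: [-3.141, -0.0, 1.763]
contact_force: [-0.1, -0.3, 0.2]
grip_width: 0.4
```

```bash
python3 -m pendant '[{"linear":[0,0,-0.5],"twist":0},{"linear":[0,0,-1],"twist":0},{"linear":[0,0,-1.5],"twist":0},{"linear":[0,0,-2],"twist":0}]';python3 -m pendant '[{"linear":[0,0,-0.5],"twist":0},{"linear":[0,0,-1],"twist":0}]';python3 -m pendant '[{"linear":[0,0,-0.5],"twist":0},{"linear":[0,0,-1],"twist":0}]'
```

```text
time: 20.52
tool_pos: [514.8, 153.0, 116.6]
tcp_rot: [3.142, -0.0, 1.763]
contact_force: [-0.5, 0.2, 4.3]
grip_width: 0.2
time: 20.78
tool_pos: [514.8, 152.9, 116.5]
tcp_rot: [3.141, 0.0, 1.763]
contact_force: [-3.5, -0.7, 11.0]
grip_width: 0.6
time: 21.02
tool_pos: [514.9, 152.9, 116.4]
tcp_rot: [3.14, 0.0, 1.763]
contact_force: [-6.3, -1.1, 17.2]
grip_width: 0.2
```

```bash
for i in 1 2 3; do python3 -m pendant '[{"linear":[0,0,-0.5],"twist":0},{"linear":[0,0,-1],"twist":0}]' | sed -n '2p;4p'; done
```

```text
tool_pos: [514.8, 152.9, 115.7]
contact_force: [-7.0, -1.1, 17.1]
tool_pos: [514.8, 152.9, 114.8]
contact_force: [-6.5, -2.0, 18.5]
tool_pos: [514.8, 152.8, 113.8]
contact_force: [-7.4, -2.7, 19.9]
```

```bash
for i in 1 2; do python3 -m pendant '[{"linear":[0,0,-0.5],"twist":0},{"linear":[0,0,-1],"twist":0}]' | sed -n '2p;4p'; done
```

```text
tool_pos: [514.7, 152.8, 112.9]
contact_force: [-8.1, -2.7, 20.4]
tool_pos: [514.8, 152.8, 112.5]
contact_force: [-9.8, -3.4, 27.4]
```

```bash
python3 -m pendant '[{"linear":[0,0,-0.5],"twist":0},{"linear":[0,0,-0.5],"twist":0}]' | sed -n '2p;4p'; python3 -m pendant '[{"linear":[0,0,10],"twist":0},{"linear":[0,0,60],"twist":0},{"linear":[25,60,60],"twist":0},{"linear":[50,110,60],"twist":0},{"linear":[79.6,168.3,60],"twist":0},{"linear":[79.6,168.3,60],"twist":0},{"linear":[79.6,168.3,30],"twist":0},{"linear":[79.6,168.3,15],"twist":0},{"linear":[79.6,168.3,12],"twist":0},{"linear":[79.6,168.3,12],"twist":0}]'; python3 lid.py
```

```text
tool_pos: [514.8, 152.8, 112.5]
contact_force: [-10.4, -3.7, 27.4]
time: 23.78
tool_pos: [594.7, 320.9, 121.8]
tcp_rot: [3.141, -0.0, 1.762]
contact_force: [0.2, 0.2, 0.0]
grip_width: 0.3
23.775 [594.7 320.9 121.8] [0.2 0.2 0. ]
scene 1579 (array([556.1, 235.1]), array([140.8, 181.7]), 10.8) corner z [116.4, 115.9, 115.4, 115.9]
top 4230 (array([552.5, 239.5]), array([138.6, 181.4]), 11.2) corner z [116.2, 115.8, 115.2, 115.6]
wrist 77839 (array([558.3, 241.1]), array([131.9, 176.3]), 10.3) corner z [116.4, 116.5, 116.1, 116.1]
```

```bash
python3 -m pendant '[{"linear":[0,0,-2],"twist":0},{"linear":[0,0,-4],"twist":0},{"linear":[0,0,-4.5],"twist":0},{"linear":[0,0,-5],"twist":0},{"linear":[0,0,-5.5],"twist":0},{"linear":[0,0,-6],"twist":0},{"linear":[0,0,-6.5],"twist":0},{"linear":[0,0,-7],"twist":0}]'| sed -n '2p;4p'; for i in 1 2 3; do python3 -m pendant '[{"linear":[0,0,-0.5],"twist":0},{"linear":[0,0,-1],"twist":0}]' | sed -n '2p;4p'; done
```

```text
tool_pos: [594.4, 321.3, 116.4]
contact_force: [-6.4, -2.7, 14.5]
tool_pos: [594.5, 321.3, 116.0]
contact_force: [-6.0, -4.3, 17.9]
tool_pos: [594.5, 321.4, 115.3]
contact_force: [-7.0, -3.1, 17.5]
tool_pos: [594.6, 321.5, 114.5]
contact_force: [-6.6, -2.9, 17.8]
```

```bash
for i in 1 2 3; do python3 -m pendant '[{"linear":[0,0,-0.5],"twist":0},{"linear":[0,0,-1],"twist":0}]' | sed -n '2p;4p'; done
```

```text
tool_pos: [594.7, 321.5, 113.6]
contact_force: [-6.7, -2.7, 18.4]
tool_pos: [594.8, 321.6, 112.8]
contact_force: [-5.9, -3.1, 21.1]
tool_pos: [594.8, 321.6, 112.7]
contact_force: [-8.4, -4.5, 24.8]
```

```bash
python3 -m pendant '[{"linear":[0,0,-0.6],"twist":0},{"linear":[0,0,-0.6],"twist":0}]' | sed -n '2p;4p'; python3 -m pendant '[{"linear":[0,0,10],"twist":0},{"linear":[0,0,60],"twist":0},{"linear":[-50,-10,60],"twist":0},{"linear":[-108,-21,60],"twist":0},{"linear":[-108,-21,60],"twist":0},{"linear":[-108,-21,30],"twist":0},{"linear":[-108,-21,14],"twist":0},{"linear":[-108,-21,10],"twist":0},{"linear":[-108,-21,8],"twist":0},{"linear":[-108,-21,7],"twist":0},{"linear":[-108,-21,6],"twist":0},{"linear":[-108,-21,5.5],"twist":0},{"linear":[-108,-21,5],"twist":0},{"linear":[-108,-21,4.5],"twist":0},{"linear":[-108,-21,4],"twist":0}]'
```

```text
tool_pos: [594.8, 321.6, 112.7]
contact_force: [-9.3, -3.9, 26.4]
time: 28.55
tool_pos: [486.3, 300.3, 113.3]
tcp_rot: [-3.141, -0.0, 1.763]
contact_force: [-7.3, -2.8, 13.7]
grip_width: 0.6
```

```bash
for i in 1 2 3; do python3 -m pendant '[{"linear":[0,0,-0.5],"twist":0},{"linear":[0,0,-1],"twist":0}]' | sed -n '2p;4p'; done
```

```text
tool_pos: [486.3, 300.3, 112.3]
contact_force: [-7.6, -2.6, 14.4]
tool_pos: [486.4, 300.3, 112.2]
contact_force: [-9.5, -3.6, 21.5]
tool_pos: [486.4, 300.3, 112.1]
contact_force: [-12.1, -5.2, 28.2]
```

Hard stop at 112.1. Now c2, at a shift of (+136.4,-126.3).

```bash
python3 -m pendant '[{"linear":[0,0,10],"twist":0},{"linear":[0,0,70],"twist":0},{"linear":[40,-37,75],"twist":0},{"linear":[80,-74,75],"twist":0},{"linear":[120,-111,75],"twist":0},{"linear":[136,-126,75],"twist":0},{"linear":[136,-126,75],"twist":0},{"linear":[136,-126,40],"twist":0},{"linear":[136,-126,18],"twist":0},{"linear":[136,-126,12],"twist":0},{"linear":[136,-126,10],"twist":0},{"linear":[136,-126,9],"twist":0},{"linear":[136,-126,8.5],"twist":0},{"linear":[136,-126,8],"twist":0},{"linear":[136,-126,7.5],"twist":0},{"linear":[136,-126,7],"twist":0}]'; for i in 1 2 3; do python3 -m pendant '[{"linear":[0,0,-0.5],"twist":0},{"linear":[0,0,-1],"twist":0}]' | sed -n '2p;4p'; done
```

```text
time: 31.3
tool_pos: [622.6, 174.3, 116.6]
tcp_rot: [3.14, -0.0, 1.763]
contact_force: [-2.7, 0.5, 9.1]
grip_width: 0.5
tool_pos: [622.7, 174.3, 116.5]
contact_force: [-4.7, -0.7, 12.0]
tool_pos: [622.7, 174.3, 115.8]
contact_force: [-4.6, -0.4, 12.4]
tool_pos: [622.7, 174.2, 114.9]
contact_force: [-4.6, -1.7, 14.4]
```

```bash
for i in 1 2 3 4; do python3 -m pendant '[{"linear":[0,0,-0.5],"twist":0},{"linear":[0,0,-1],"twist":0}]' | sed -n '2p;4p'; done
```

```text
tool_pos: [622.8, 174.2, 113.9]
contact_force: [-5.5, -1.0, 13.4]
tool_pos: [622.8, 174.2, 113.0]
contact_force: [-4.1, -2.0, 12.8]
tool_pos: [622.8, 174.2, 112.0]
contact_force: [-4.7, -1.4, 14.9]
tool_pos: [622.8, 174.1, 112.0]
contact_force: [-7.7, -2.0, 21.5]
```

```bash
python3 -m pendant '[{"linear":[0,0,-0.5],"twist":0},{"linear":[0,0,-1],"twist":0},{"linear":[0,0,-1],"twist":0}]' | sed -n '2p;4p'; python3 -m pendant '[{"linear":[0,0,10],"twist":0},{"linear":[0,0,70],"twist":0},{"linear":[-54,-10,75],"twist":0},{"linear":[-108,-21,75],"twist":0},{"linear":[-108,-21,75],"twist":0},{"linear":[-108,-21,40],"twist":0},{"linear":[-108,-21,20],"twist":0},{"linear":[-108,-21,15],"twist":0},{"linear":[-108,-21,11],"twist":0},{"linear":[-108,-21,9],"twist":0},{"linear":[-108,-21,7],"twist":0},{"linear":[-108,-21,6],"twist":0},{"linear":[-108,-21,5],"twist":0}]';  python3 lid.py
```

```text
tool_pos: [622.9, 174.1, 112.0]
contact_force: [-8.8, -2.0, 23.7]
time: 35.05
tool_pos: [514.5, 153.3, 112.6]
tcp_rot: [3.141, -0.0, 1.763]
contact_force: [-0.8, -0.5, -0.6]
grip_width: 0.5
35.05 [514.5 153.3 112.6] [-0.8 -0.5 -0.6]
scene 1522 (array([556. , 236.6]), array([140.1, 185.7]), 10.5) corner z [111.0, 111.0, 110.8, 110.8]
top 226 (array([492.6, 268.5]), array([31.2, 99.1]), 11.2) corner z [110.9, 110.5, 107.0, 107.4]
wrist 15636 (array([520.8, 229.9]), array([ 73.3, 177.1]), 10.8) corner z [111.1, 111.4, 111.1, 110.8]
```

The lid now lies flat: depth 111 at all corners, and the rim earlier read 103, so 8 mm above it. I'll do a confirming press at c1 and c3.

```bash
python3 -m pendant '[{"linear":[0,0,-0.5],"twist":0},{"linear":[0,0,-1],"twist":0},{"linear":[0,0,-1.5],"twist":0},{"linear":[0,0,-2],"twist":0},{"linear":[0,0,-2.5],"twist":0},{"linear":[0,0,-3],"twist":0},{"linear":[0,0,-3],"twist":0}]' | sed -n '2p;4p'; python3 -m pendant '[{"linear":[0,0,-0.5],"twist":0},{"linear":[0,0,-1],"twist":0},{"linear":[0,0,-1],"twist":0}]' | sed -n '2p;4p'
python3 -m pendant '[{"linear":[0,0,10],"twist":0},{"linear":[0,0,64],"twist":0},{"linear":[25,60,64],"twist":0},{"linear":[50,110,64],"twist":0},{"linear":[80,168,64],"twist":0},{"linear":[80,168,64],"twist":0},{"linear":[80,168,30],"twist":0},{"linear":[80,168,12],"twist":0},{"linear":[80,168,8],"twist":0},{"linear":[80,168,4],"twist":0},{"linear":[80,168,3],"twist":0},{"linear":[80,168,2],"twist":0},{"linear":[80,168,1],"twist":0},{"linear":[80,168,0],"twist":0}]'
```

```text
tool_pos: [514.6, 153.3, 112.0]
contact_force: [-6.8, -1.6, 20.1]
tool_pos: [514.6, 153.3, 111.9]
contact_force: [-10.3, -2.0, 26.8]
time: 38.2
tool_pos: [594.9, 321.3, 112.1]
tcp_rot: [3.138, -0.0, 1.763]
contact_force: [-6.2, -2.5, 18.4]
grip_width: 0.6
```

```bash
python3 -m pendant '[{"linear":[0,0,-0.5],"twist":0},{"linear":[0,0,-1],"twist":0},{"linear":[0,0,-1],"twist":0}]' | sed -n '2p;4p'
python3 -m pendant '[{"linear":[0,0,10],"twist":0},{"linear":[0,0,64],"twist":0},{"linear":[-54,-10,64],"twist":0},{"linear":[-108,-21,64],"twist":0},{"linear":[-108,-21,64],"twist":0},{"linear":[-108,-21,30],"twist":0},{"linear":[-108,-21,12],"twist":0},{"linear":[-108,-21,8],"twist":0},{"linear":[-108,-21,4],"twist":0},{"linear":[-108,-21,3],"twist":0},{"linear":[-108,-21,2],"twist":0},{"linear":[-108,-21,1],"twist":0},{"linear":[-108,-21,0],"twist":0},{"linear":[-108,-21,0],"twist":0}]'
python3 -m pendant '[{"linear":[0,0,30],"twist":0},{"linear":[0,0,90],"twist":0},{"linear":[-20,-50,130],"twist":0},{"linear":[-40,-110,130],"twist":0},{"linear":[-60,-170,130],"twist":0},{"linear":[-80,-230,130],"twist":0},{"linear":[-80,-290,130],"twist":0},{"linear":[-80,-290,130],"twist":0},{"linear":[-80,-290,130],"twist":0}]'
python3 lid.py
```

```text
tool_pos: [594.9, 321.3, 112.0]
contact_force: [-6.8, -4.0, 19.2]
time: 40.33
tool_pos: [487.6, 300.7, 111.9]
tcp_rot: [3.137, -0.001, 1.763]
contact_force: [-6.9, -3.6, 23.8]
grip_width: 0.5
time: 41.45
tool_pos: [406.9, 10.1, 238.2]
tcp_rot: [3.14, 0.0, 1.761]
contact_force: [0.4, 0.7, 0.5]
grip_width: 0.5
41.45 [406.9  10.1 238.2] [0.4 0.7 0.5]
scene 1577 (array([556.1, 236.6]), array([139.9, 183.4]), 11.0) corner z [111.2, 110.9, 110.6, 110.9]
top 4432 (array([553.1, 239.7]), array([139.9, 181.7]), 10.9) corner z [110.9, 110.9, 110.5, 110.5]
wrist 4823 (array([509.3, 220.8]), array([ 47.4, 119.5]), 11.6) corner z [111.0, 111.1, 110.6, 110.4]
```

View pics/lid_scene.png

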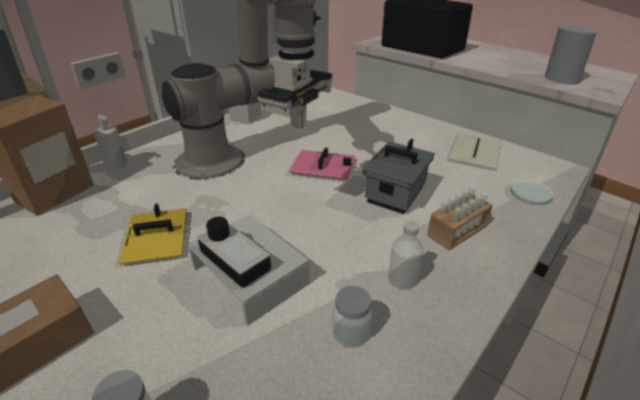

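The lid sits flat on the box at (398,165). The meter, jar, bottle and rack stand where they were, and the arm touches nothing. Handing in.

```bash
python3 -c "
from plant import bot
print(bot.close_job())"
```

```text
the job is handed in; nothing more can be done
None
```

The box is closed and the job is handed in at about 41 s of the 72 s allowed; no verdict was reported.

**What I did:**
- I drew the lid out by its tab to about 191 mm beyond the shelf origin (170 mm was needed) and let it lie on the bench.
- I took it again by the bar handle, set it on the gaskets and let go.
- I pressed c1, c3, c0 and c2 in turn, each to a hard stop. The highest press force read was about 28 N vertically, about 31 N with the sideways part. I then pressed c1, c3 and c0 again and they did not sink further; c2 was pressed once only.

**Last checks:**
- **Flatness:** in all three views the lid's four corners read 110.4 to 111.2 mm, so it is flat to under 1 mm.
- **Height:** that is about 2 mm under the nominal 113 mm. The bare rim also read about 2 mm low (103 against 105 mm), so the lid is 8 mm above the rim, as it should be when home. The tool, read directly, stopped at about 112 mm.
- **Position:** the top and scene cameras still disagree by about 3 mm on where the box and lid are, but agree on the yaw to 0.1°.
- **Bystanders:** the meter, jar, bottle and rack look unmoved in the last picture; I did not measure them again. The robot was clear of everything.

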